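Roll a sample vial over the crest and home against the sprung stop

TASK

Take the pale metal vial with the black cap out of its cradle, lay it in the trough at the open end of the grey reading lane (square across the lane, either way round) and let go of it. Then, without gripping it, roll it up over the crest by pushing its side and on until it meets the sprung stop pad, whose setting has to be felt for; press it home there steadily for about half a second with some 4 or 5 newtons, never more than 10, then ease off gently so that it stays at the pad. Do not disturb the other things.

Things in the scene. Friction and masses are not known exactly. Their poses are not given: they have to be found in the camera images.
- vial_center (a point): Centre of the vial: smooth closed pale metal cylinder with a black cap of the same diameter at one end, 36 mm across, 90 mm long, 0.11 to 0.2 kg. The point is on its axis, half-way along. x lies along the axis towards the cap; y and z turn as it rolls. It starts lying in the cradle and rolls very easily.
- vial: The vial itself, same origin and axes as vial_center.
- cradle: Fixed black cradle: 90 x 60 mm base plate, two V brackets 7 mm thick at 34 mm either side of the middle along its x, about 40 mm high; between them it is free down to 6 mm above the worktop, so the vial is taken there from above. Origin on the worktop under its middle; x along the vial's axis, z up. The vial's axis lies 46 mm above the worktop.
- lane: Fixed grey lane between two aluminium side walls (25 mm high, 112 mm apart). Origin on the worktop, z up; x is the rolling direction towards the stop, y across. It runs from the open rear end (x=-145 mm, floor 16 mm above the worktop, no wall) down to the trough, up to the crest and gently down to x=100 mm (floor 14 mm high).
- stop: The whole stop: grey housing 55 x 60 mm, 53 mm high, with spindle and pad. Origin and axes as lane. The pad is sprung along lane x: 1.3 N per mm, 10 mm travel, damped; the spindle itself holds. The pad pushes the vial back if that is let go suddenly while pressed.
- petri_dishes: Bystander, loose: stack of clear round dishes, 90 mm across, 61 mm tall. Origin at the middle of its underside.
- tape_roll: Bystander, loose: roll of white tape lying flat, 70 mm across, 20 mm tall. Origin at the middle of its underside.
- weight: Bystander, loose: small metal check weight with a knob, 29 mm across, 50 mm tall. Origin at the middle of its underside.
- bottle_brown: Bystander, loose: small brown bottle with black cap, 35 mm across, 70 mm tall. Origin at the middle of its underside.
- tube_capped: Bystander, loose: lying plastic tube with a screw cap, 35 x 114 x 35 mm. Origin at the middle of its underside.
- trough (a point): Bottom line of the lane's V trough, mid-width, on the floor 12 mm above the worktop, at lane x=-85 mm; axes as the lane. The vial lying there has its axis 18 mm above this point, parallel to lane y. Up to the crest it rolls back here if let go. Behind it (lane x -105 to -145) there is room to let down a pusher, its tips 5 to 10 mm above the floor.
- crest (a point): Top of the lane's crest, a thin dark line across the floor, 17 mm above the worktop, at lane x=-10 mm, mid-width. Beyond it the vial, left alone, rolls slowly down against the pad.
- stop_front (a point): Middle of the front face of the stop's housing, at lane x=102 mm, 33 mm above the worktop; axes as the lane. From it a spindle with a round rubber pad (24 mm across) comes towards the vial. The pad's face stands 30 to 65 mm in front of this point: its setting differs each time and is not measured, so it must be felt.
There are look-alikes about, which are no part of the job. Leave any blue or purple look-alike of the vial alone.

How it is judged:
By the outcome, as a careful person would: the job done as asked, in the order asked, and still so for the second after the job is handed in, with the robot touching nothing.
It also fails if it takes over 64 s, if anything falls off the work surface, if the arm or the gripper's body presses on something with over 40 N, if the wrist force passes 120 N, or if a joint passes its speed limit or range.

ROBOT

A 7-joint arm with a two-finger parallel gripper is mounted at the origin on a cart in front of the work surface, level with it; the furniture and walls round the work are solid. World frame = base frame: x ahead of the robot, y to its left, z up, the work surface at z = 0. Lengths are in m, angles in degrees, forces in N, time in s.
With the tool pointing down it reaches from about 0.425 to 0.925 m from the base axis. Payload 6.8 kg.
Tool frame: the origin (TCP) lies on the centre line of the jaws, within the pads' length; the fingertips stand 25 mm ahead of it and the grasp point (between the pads) lies 6 mm ahead of it; z points along the fingers, y is the line along which they close (so a half turn about z gives the same grasp; the last joint's range is limited). The gripper opens to 85 mm and grips with 20 to 120 N. Pads are 22 mm wide; open, the fingers measure 114 mm over their backs; the gripper's body (76 mm by 85 mm) begins 54 mm behind the grasp point. The pads swing forward as they close: fully open they stand 13 mm farther back than shut.
Start: joints at [-74.146, 27.33, 1.283, 89.118, -0.659, 63.558, -4.761], TCP at [0.253, 0.626, 0.256] pointing down, gripper open.
Joint ranges: [-169.35, 169.35], [-19.33, 120.38], [-80.79, 83.38], [13.8, 139.57], [-78.32, 258.32], [9.67, 109.79], [-169.56, 169.56]. Speed limits (degrees/s): [136.94, 136.94, 180, 180, 180, 180, 180].

INTERFACE

Orientations are given as [roll, pitch, yaw] about the fixed x, y, z axes, in that order (R = Rz(yaw) Ry(pitch) Rx(roll)).
In Python, from rig import * gives the robot as it stands.
- The arm moves only by the tool drive_tool, never from a script. Its argument "increments" is a list that holds one entry, the list of rows, each a list of 7 numbers: the shift along the tool's x, y, z in cm, then the turn, a rotation vector about the tool's x, y, z in degrees, then the opening, from 0 (shut) to 1 (fully open). A call has exactly 10 rows; each row is the pose to reach, as a shift and turn from the pose commanded when the call began, along the tool's axes at that moment; what a row does not reach only later rows make up. A row lasts 1/10 s, in which the tool goes at most 50 mm and 8.59 degrees, less where a joint would pass 70% of its speed; a pose out of reach is approached as far as the arm can. A call with a gripper value outside its range is refused whole. The fingers move at their own pace and stop on an object; the grip force is fixed at half the most. Time passes only in rows, so rows that repeat a pose let the fingers close, or fill a call up. It gives the time, the measured TCP pose, the force, the opening and the grip force at its end, in the units of the state.
- read_state(): the state, without advancing time (a new reading comes with each control period).
- capture(name): name is "scene" or "side" or "wrist"; returns a dict with "frame" (420x560x3 uint8, red, green, blue), "fov_y" (degrees; the focal length in pixels is half the picture's height over the tangent of half this angle, whatever the lens; pixels are square), "cx", "cy" (the principal point, pixels), "position" and "attitude" of the camera in the world. Camera axes: x right, y up, looking along -z (the intrinsics and any distortion apply to the point x, -y, -z); pixel columns grow to the right and rows downward; lengths in m; the calibration is good to about 2 mm. A picture is of the moment at which its call begins. There is no depth.
- finish_job(): hands the job in; it is judged then, once.
Trained networks look in the newest picture that a camera, given by its name, has taken for a name from the list of things; names that differ only in an ending like _2 or _b are one class to them, and where a whole thing is asked for, a point or a joint stands for the part that bears it (a point fixed in the world has none). Each returns a list of dicts, best first, with "p" (0 to 1); they miss things now and then, are a little off and sometimes report something else, mostly with a low value. They report only what shows in the picture. A call takes as long as a camera call. They do not tell look-alikes from the thing itself.
- regions_of(camera, thing): "pixels" (420x560 bool, what is visible of it) and "uv" ([column, row] in pixels, amid what is visible of it).
The state is a dict: "clock": time; "joints": joint angles; "dq": joint speeds; "joint_efforts": joint torques, N m; "eef_pos": TCP position; "eef_rot": TCP orientation; "wrist_force": force on the tool from outside, world axes, zero at the start; "wrist_torque": the same for the moment, N m; "width": opening from 0.0 (shut) to 1.0 (fully open); "finger_force": force on a finger pad.
Only numpy, scipy, OpenCV 4.12 (cv2) and the standard library are available. Lean on these libraries where they do the work, as an engineer would, in place of code of your own. Each camera call takes 0.05 s, during which the arm holds its last target. There are 200 camera calls.

## Working session

There is one attempt and no reset: what is moved stays moved. The work goes in short steps, Python scripts to look and compute and a tool call to move; the robot and the scene stay as the last step left them, time stands still between calls to the robot, and variables do not carry over. Pictures are saved under pics/ and viewed, at most 10 in all, crops included, and the job is handed in when it is done.

Besides the shell and the picture viewer there is one more tool, called as name(argument=value, ...) on one line, values as JSON. drive_tool: Moves the arm, as the interface text tells. Its arguments: {"type":"object","properties":{"increments":{"type":"array"}},"required":["increments"]}

```bash
ls; mkdir -p pics; cat > h.py <<'E'
from rig import *
import numpy as np, cv2
from scipy.spatial.transform import Rotation as R
def shot(n,save=None):
    c=capture(n)
    if save: cv2.imwrite('pics/'+save,c['frame'][:,:,::-1])
    return c
E
python3 - <<'E'
from h import *
for n in ['scene','side','wrist']:
    c=shot(n,n+'0.png'); print(n,{k:v for k,v in c.items() if k!='frame'})
a=[cv2.imread(f'pics/{n}0.png') for n in ['scene','side']]
s=read_state(); print(s)
for n in ['scene','side','wrist']:
    for t in ['vial','cradle','lane','stop','crest','trough','stop_front']:
        try: print(n,t,[(round(r['p'],2),np.round(r['uv']).tolist(),int(r['pixels'].sum())) for r in regions_of(n,t)])
        except Exception as e: print(n,t,e)
E
```

```text
pics
scene {'fov_y': 49.22556541334495, 'cx': 275.62223402631605, 'cy': 204.165070727424, 'position': array([-0.5333671 ,  0.54832314,  1.29637505]), 'attitude': array([  41.20316616,   -0.21227661, -111.12495559])}
side {'fov_y': 44.61448743553721, 'cx': 281.53005732084824, 'cy': 219.4050259634165, 'position': array([ 0.27595284, -0.91273925,  1.49602141]), 'attitude': array([ 37.164637  ,   0.51811314, -11.92614951])}
wrist {'fov_y': 64.04901519154875, 'cx': 282.19750138614745, 'cy': 210.89280424368988, 'position': array([0.18710328, 0.65148912, 0.37408943]), 'attitude': array([-15.96565745,   0.09887023,  68.00179711])}
{'clock': 0.15, 'joints': array([-74.14787133,  27.36746278,   1.2804749 ,  89.16207467,
        -0.65866744,  63.55615583,  -4.76218962]), 'dq': array([ 0.03579845, -0.10913494,  0.07353879, -0.17988382,  0.06567526,
       -0.10090182, -0.05920433]), 'joint_efforts': array([ 1.93633598e-03, -5.96925330e+01,  1.60980016e+00, -2.81491846e+01,
        1.26419871e-02,  6.45989217e-03,  1.40333663e-05]), 'eef_pos': array([0.25321638, 0.62528544, 0.25554302]), 'eef_rot
[... 652 characters left out ...]
front []
side vial [(0.79, [278.0, 217.0], 229), (0.75, [250.0, 165.0], 213), (0.65, [269.0, 145.0], 164), (0.62, [266.0, 190.0], 239), (0.58, [229.0, 126.0], 164)]
side cradle [(0.77, [266.0, 196.0], 208), (0.44, [290.0, 173.0], 133)]
side lane [(0.56, [294.0, 279.0], 3127)]
side stop [(0.66, [292.0, 305.0], 473)]
side crest [(0.58, [296.0, 280.0], 3040)]
side trough [(0.83, [300.0, 284.0], 3103), (0.57, [316.0, 208.0], 659)]
side stop_front [(0.69, [298.0, 304.0], 442)]
wrist vial [(0.84, [212.0, 348.0], 2008), (0.83, [407.0, 239.0], 1963), (0.59, [70.0, 416.0], 105), (0.53, [353.0, 372.0], 148)]
wrist cradle []
wrist lane []
wrist stop []
wrist crest []
wrist trough []
wrist stop_front []
```

View pics/scene0.png

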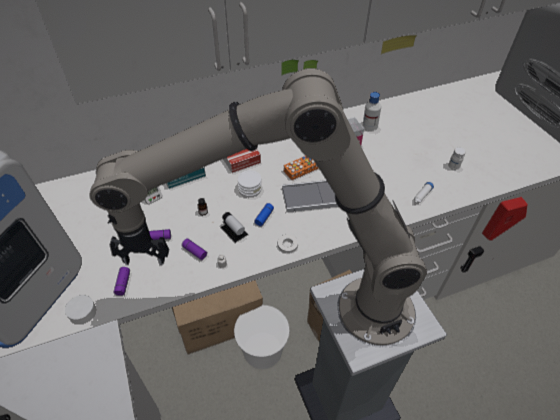

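View pics/side0.png

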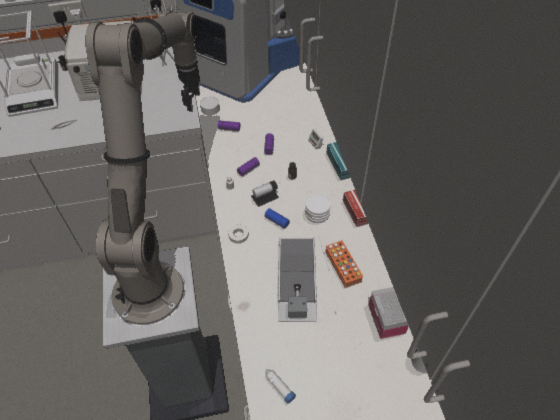

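The scene view shows the cradle with the pale vial at (232,225), the lane at (310,196), and purple and blue look-alikes. The side view shows the vial at (265,190). The lane runs from its open end at (297,240) to the stop at (297,305).

```bash
cat >> h.py <<'E'
def ray(c,uv):
    f=210/np.tan(np.radians(c['fov_y']/2))
    d=np.array([(uv[0]-c['cx'])/f,-(uv[1]-c['cy'])/f,-1.])
    return R.from_euler('xyz',c['attitude'],degrees=True).apply(d)
def gp(c,uv,z):
    d=ray(c,uv); p=np.array(c['position']); return p+d*(z-p[2])/d[2]
def proj(c,P):
    f=210/np.tan(np.radians(c['fov_y']/2))
    q=R.from_euler('xyz',c['attitude'],degrees=True).inv().apply(np.atleast_2d(P)-c['position'])
    return np.c_[c['cx']-f*q[:,0]/q[:,2],c['cy']+f*q[:,1]/q[:,2]]
E
python3 - <<'E'
from h import *
c=shot('side')
im=c['frame'][:,:,::-1]
crop=cv2.resize(im[160:330,200:360],None,fx=3.5,fy=3.5,interpolation=cv2.INTER_CUBIC)
cv2.imwrite('pics/side_crop.png',crop)
for n,uv,z in [('vial',(265,190),.046),('laneTL',(281,240),.03),('laneTR',(313,240),.03),('laneBL',(279,318),0),('laneBR',(317,318),0),('dish',(317,208),.03),('tape',(238,233),.01),('weight',(230,183),.02),('brown',(292,171),.03),('blue',(277,218),.018)]: print(n,gp(c,uv,z).round(3))
E
```

```text
vial [0.459 0.313 0.046]
laneTL [0.472 0.09  0.03 ]
laneTR [0.581 0.066 0.03 ]
laneBL [ 0.407 -0.186  0.   ]
laneBR [ 0.526 -0.212  0.   ]
dish [0.63  0.201 0.03 ]
tape [0.331 0.166 0.01 ]
weight [0.337 0.398 0.02 ]
brown [0.581 0.399 0.03 ]
blue [0.48  0.196 0.018]
```

View pics/side_crop.png

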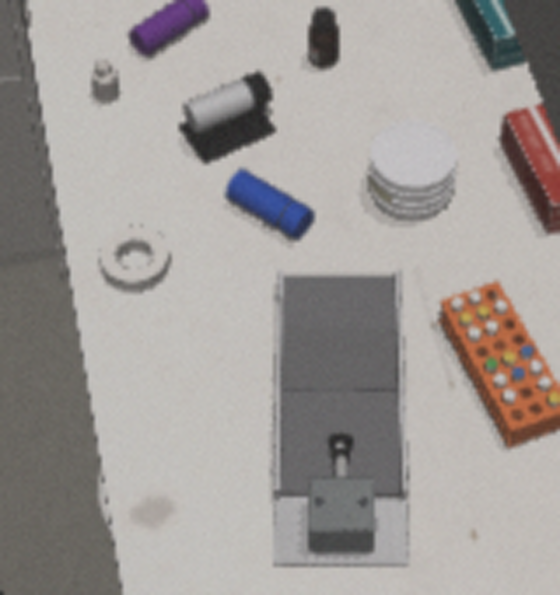

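```bash
cat >> h.py <<'E'
def rel(pos,yaw,pos0=None):
    s=read_state(); 
    Rt=R.from_euler('xyz',s['eef_rot'],degrees=True)
    T=R.from_euler('xyz',[180,0,yaw],degrees=True)
    print('at',s['eef_pos'].round(4),s['eef_rot'].round(2),'t',s['clock'],'w',round(s['width'],3))
    print('shift cm',(Rt.inv().apply(np.array(pos)-s['eef_pos'])*100).round(2),'rotvec',np.degrees((Rt.inv()*T).as_rotvec()).round(2))
E
python3 - <<'E'
from h import *
from scipy.optimize import least_squares
c=shot('side')
k=lambda a:(200+a[0]/3.5,160+a[1]/3.5)
pts=[((279,390),(-10,56,17)),((400,389),(-10,-56,17)),((397,276),(-145,-56,16)),((283,276),(-145,56,16)),((403,497),(100,-56,14)),((277,495),(100,56,14))]
# image right = world +x-ish; lane x ~ -y => lane y ~ +x
pts=[(k(a),np.array([b[0],-b[1],b[2]])/1e3) for a,b in pts]
def res(p):
    P=[R.from_euler('z',p[2]).apply(b)+[p[0],p[1],0] for a,b in pts]
    return (proj(c,P)-np.array([a for a,b in pts])).ravel()
s=least_squares(res,[.5,-.05,-1.8]); print('lane',s.x[:2].round(4),np.degrees(s.x[2]),res(s.x).round(1))
for a in [(187,112),(270,85)]: print(gp(c,k(a),.046).round(3))
g=gp(c,k((340,436)),.045); print('pad top, lane x',R.from_euler('z',-s.x[2]).apply(g-[*s.x[:2],0]))
for r in regions_of('side','vial'): print(r['uv'],gp(c,r['uv'],.046).round(3))
rel([.44,.305,.24],188)
E
```

```text
lane [ 0.4979 -0.0498] -102.87654438137666 [ 0.7  0.1 -0.5  0.7 -0.5  0.2  0.3 -0.  -0.7 -0.5  0.7 -0.3]
[0.415 0.312 0.046]
[0.508 0.331 0.046]
pad top, lane x [ 0.05576519 -0.00038172  0.045     ]
[267.3, 188.7] [0.468 0.317 0.046]
[231.4, 125.0] [0.389 0.689 0.046]
[247.9, 166.9] [0.416 0.442 0.046]
[269.3, 145.1] [0.52  0.54  0.046]
at [0.2534 0.6257 0.2563] [179.99   0.   157.95] t 1.35 w 1.001
shift cm [-29.33 -22.72   1.63] rotvec [ 1.000e-02  0.000e+00 -3.005e+01]
```

drive_tool(increments=[[[-4,-3,0.2,0,0,-4,1],[-8,-6,0.4,0,0,-8,1],[-12,-9.5,0.6,0,0,-12,1],[-16,-12.5,0.8,0,0,-17,1],[-20,-15.5,1,0,0,-21,1],[-24,-18.5,1.2,0,0,-25,1],[-27,-21,1.4,0,0,-29,1],[-29,-22.5,1.6,0,0,-33,1],[-29.3,-22.7,1.6,0,0,-33,1],[-29.3,-22.7,1.6,0,0,-33,1]]])

```text
clock: 2.35
eef_pos: [0.4401, 0.305, 0.2405]
eef_rot: [180.0, 0.0, -169.2]
wrist_force: [-1.0, 0.6, -0.1]
width: 1.002
finger_force: 0.0
```

```bash
python3 - <<'E'
from h import *
c=shot('wrist','w1.png'); import pickle; pickle.dump(c,open('w1.pkl','wb'))
s=read_state(); print(s['eef_pos'],s['eef_rot'],s['clock'],c['position'],c['attitude'])
for t in ['vial','cradle']:
  for r in regions_of('wrist',t): 
    v,u=np.nonzero(r['pixels']); rc=cv2.minAreaRect(np.c_[u,v].astype(np.float32)); print(t,round(r['p'],2),r['uv'],gp(c,r['uv'],.046).round(4),rc)
E
```

```text
[0.439407   0.30621832 0.2405083 ] [ 1.79949387e+02  1.05173033e-02 -1.69073680e+02] 2.4 [0.37003189 0.29169025 0.35914761] [-1.59762760e+01 -4.00470427e-02  1.00844366e+02]
vial 0.94 [297.7, 210.4] [0.4547 0.3234 0.046 ] ((295.13739013671875, 211.1165771484375), (98.45645141601562, 37.89876937866211), 82.303955078125)
vial 0.85 [444.7, 198.6] [0.4166 0.4598 0.046 ] ((446.058837890625, 194.7353057861328), (92.64860534667969, 40.018375396728516), 75.96376037597656)
vial 0.67 [173.7, 202.6] [0.4695 0.2046 0.046 ] ((173.8270721435547, 201.0245361328125), (35.81832504272461, 94.69151306152344), 59.30027770996094)
vial 0.57 [505.3, 299.9] [0.5095 0.5572 0.046 ] ((506.6217041015625, 300.24078369140625), (97.13746643066406, 30.94432258605957), 25.144786834716797)
cradle 0.64 [274.4, 190.1] [0.4392 0.2976 0.046 ] ((292.9178466796875, 198.71917724609375), (85.37044525146484, 57.05320739746094), 83.9909896850586)
```

View pics/w1.png

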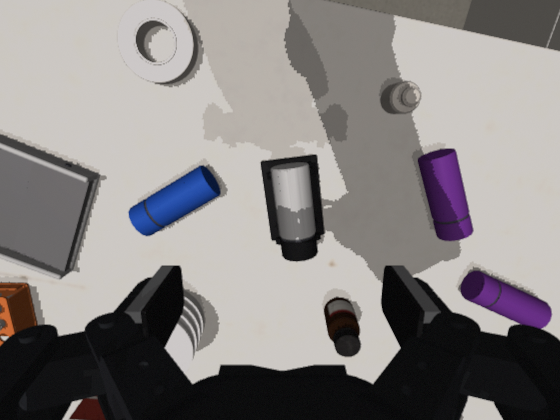

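The wrist view shows the vial in its cradle, from its plain end at (291,163) to its black cap end at (299,260).

```bash
python3 - <<'E'
from h import *
import pickle; c=pickle.load(open('w1.pkl','rb'))
a,b=gp(c,(290.5,165),.055),gp(c,(299.5,258),.055); d=b-a
# cradle plate corners
for uv in [(262,161),(318,155),(324,236),(272,241)]: print(gp(c,uv,.006).round(4))
print(a,b,np.linalg.norm(d),np.degrees(np.arctan2(d[1],d[0])))
m=(gp(c,(290.5,165),.046)+gp(c,(299.5,258),.046))/2; print(m)
P=[m+e*45e-3*d/np.linalg.norm(d)+[0,0,h] for e in(-1,1) for h in (-.018,0,.018)]; print(proj(c,P).round(1))
yaw=np.degrees(np.arctan2(d[1],d[0]))+180
rel([*m[:2],.062],yaw)
E
```

```text
[0.4198 0.2799 0.006 ]
[0.4026 0.3363 0.006 ]
[0.4892 0.3624 0.006 ]
[0.506  0.3063 0.006 ]
[0.41158411 0.30753215 0.055     ] [0.49956698 0.33401624 0.055     ] 0.09188249168966077 16.752536770694476
[0.45810686 0.32163481 0.046     ]
[[290.3 164.7]
 [290.7 167.4]
 [291.2 170.5]
 [298.5 249. ]
 [299.3 255.9]
 [300.2 263.5]]
at [0.4389 0.307  0.2404] [ 179.95    0.   -168.93] t 2.5 w 1.0
shift cm [-2.17  1.05 17.84] rotvec [ 0.05  0.   -5.69]
```

drive_tool(increments=[[[-1,0.5,1,0,0,-3,1],[-2,1.05,3,0,0,-5.7,1],[-2,1.05,6,0,0,-5.7,1],[-2,1.05,9,0,0,-5.7,1],[-2,1.05,12,0,0,-5.7,1],[-2,1.05,14.5,0,0,-5.7,1],[-2,1.05,16.5,0,0,-5.7,1],[-2,1.05,17.4,0,0,-5.7,1],[-2,1.05,17.8,0,0,-5.7,1],[-2,1.05,17.8,0,0,-5.7,1]]])

```text
clock: 3.5
eef_pos: [0.4572, 0.3201, 0.0624]
eef_rot: [180.0, 0.0, -163.3]
wrist_force: [0.0, -0.5, 0.4]
width: 1.003
finger_force: 0.0
```

drive_tool(increments=[[[0,0,0,0,0,0,0],[0,0,0,0,0,0,0],[0,0,0,0,0,0,0],[0,0,0,0,0,0,0],[0,0,0,0,0,0,0],[0,0,0,0,0,0,0],[0,0,0,0,0,0,0],[0,0,0,0,0,0,0],[0,0,0,0,0,0,0],[0,0,0,0,0,0,0]]])

```text
clock: 4.5
eef_pos: [0.4576, 0.3206, 0.0635]
eef_rot: [179.9, 0.1, -163.3]
wrist_force: [-2.0, 0.5, 6.4]
width: 0.401
finger_force: 58.9
```

drive_tool(increments=[[[0,0,-0.5,0,0,0,0],[0,0,-1.5,0,0,0,0],[0,0,-3,0,0,0,0],[0,0,-5,0,0,0,0],[0,0,-8,0,0,0,0],[0,0,-11,0,0,0,0],[0,0,-14,0,0,0,0],[0,0,-16,0,0,0,0],[0,0,-17,0,0,0,0],[0,0,-17,0,0,0,0]]])

```text
clock: 5.5
eef_pos: [0.4579, 0.3195, 0.2338]
eef_rot: [179.9, 0.1, -163.4]
wrist_force: [-0.6, 0.3, -0.9]
width: 0.398
finger_force: 59.7
```

```bash
python3 - <<'E'
from h import *
rel([.5168,.0331,.23],167.12); print(read_state())
E
```

```text
at [0.4579 0.3195 0.2338] [ 1.7994e+02  1.4000e-01 -1.6337e+02] t 5.5 w 0.398
shift cm [  2.55 -29.13   0.34] rotvec [ 0.09  0.12 29.51]
{'clock': 5.5, 'joints': array([-41.94352179,  17.66928328,   0.77373526, 106.83709574,
        -0.28237212,  55.34615446,  65.5832625 ]), 'dq': array([-0.14077121,  1.97415618, -0.1962532 ,  2.02714884, -0.08247814,
       -1.44235014,  0.01511108]), 'joint_efforts': array([ 2.61707552e-02, -4.87036300e+01,  1.02010634e+00, -2.68233812e+01,
        9.56081785e-03,  2.80774003e-01, -4.91981632e-05]), 'eef_pos': array([0.45789964, 0.31954756, 0.23375729]), 'eef_rot': array([ 1.79940231e+02,  1.36839994e-01, -1.63370479e+02]), 'wrist_force': array([-0.57923566,  0.28076536, -0.91590164]), 'wrist_torque': array([ 0.07325423, -0.04609045,  0.00610107]), 'finger_force': 59.706228375434875, 'width': 0.3981407915165682}
```

drive_tool(increments=[[[0.3,-3,0,0,0,3,0],[0.6,-7,0,0,0,7,0],[1,-11,0,0,0,11,0],[1.3,-15,0,0,0,15,0],[1.7,-19,0,0,0,19,0],[2,-23,0,0,0,23,0],[2.3,-26,0,0,0,26,0],[2.5,-28,0,0,0,28,0],[2.6,-29.1,0,0,0,29.5,0],[2.6,-29.1,0,0,0,29.5,0]]])

```text
clock: 6.5
eef_pos: [0.5157, 0.0324, 0.2317]
eef_rot: [-180.0, -0.0, 167.0]
wrist_force: [-0.7, 0.0, -1.7]
width: 0.398
finger_force: 59.9
```

```bash
python3 - <<'E'
from h import *
c=shot('wrist','w2.png'); import pickle; pickle.dump(c,open('w2.pkl','wb'))
rel([.5168,.0331,.09],167.12)
L=np.array([.4979,-.0498,0]);q=R.from_euler('z',-102.88,degrees=True)
for b in [(-145,56,16),(-145,-56,16),(-85,56,12),(-85,-56,12),(-10,56,17),(-10,-56,17)]: print(b,proj(c,q.apply(np.array(b)/1e3)+L).round(1))
for b in [(-145,56,0),(-145,-56,0)]: print(b,proj(c,q.apply(np.array(b)/1e3)+L).round(1))
E
```

```text
at [0.5157 0.0339 0.2318] [ 1.800e+02 -5.000e-02  1.672e+02] t 6.55 w 0.4
shift cm [-0.14 -0.05 14.18] rotvec [ 0.   -0.05  0.08]
(-145, 56, 16) [[340.1 240.5]]
(-145, -56, 16) [[345.5 132.3]]
(-85, 56, 12) [[283.6 239.1]]
(-85, -56, 12) [[283.6 132.2]]
(-10, 56, 17) [[212.8 240.8]]
(-10, -56, 17) [[206.2 132.4]]
(-145, 56, 0) [[337.7 235.3]]
(-145, -56, 0) [[342.6 131.6]]
```

View pics/w2.png

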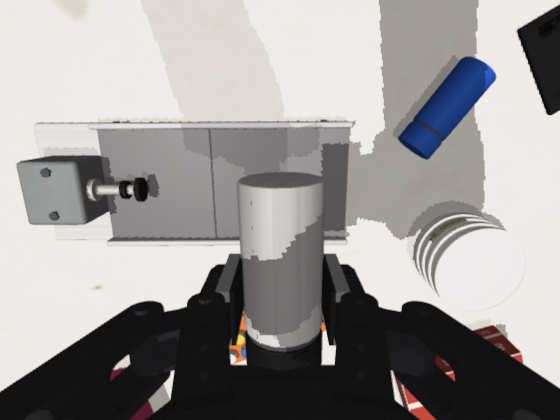

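The wrist view shows the vial held over the lane: crest line at column 211–216, the lane's open end at column 348, pad at (140,189) and the walls at rows 125 and 241. I'll refit the lane from this picture.

```bash
python3 - <<'E'
from h import *
import pickle; c=pickle.load(open('w2.pkl','rb'))
im=c['frame'][:,:,::-1]
cv2.imwrite('pics/w2c.png',cv2.resize(im[110:255,80:360],None,fx=2.8,fy=2.8,interpolation=cv2.INTER_CUBIC))
E
```

```text
(no output)
```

View pics/w2c.png

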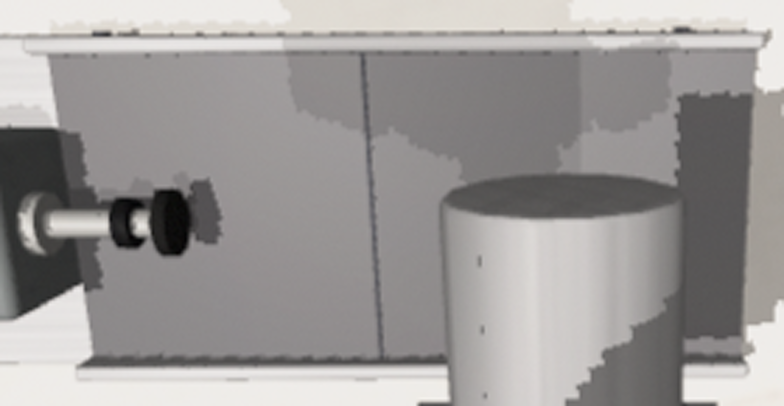

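The enlarged view shows the crest line from (363,53) to (382,357), the floor's rear edge at x≈750, its front edge from (50,53) to (92,357), and the pad's front face at (189,222).

```bash
python3 - <<'E'
from h import *
import pickle; c=pickle.load(open('w2.pkl','rb'))
from scipy.optimize import least_squares
k=lambda a:(80+a[0]/2.8,110+a[1]/2.8)
pts=[((363,53),(-10,-56,17)),((382,357),(-10,56,17)),((755,52),(-145,-56,16)),((742,340),(-145,50,16)),((50,53),(100,-56,14)),((92,357),(100,56,14))]
pts=[(k(a),np.array(b)/1e3) for a,b in pts]
def res(p):
    P=[R.from_euler('z',p[2]).apply(b)+[p[0],p[1],0] for a,b in pts]
    return (proj(c,P)-np.array([a for a,b in pts])).ravel()
s=least_squares(res,[.5,-.05,-1.8]); print('lane',s.x[:2].round(4),np.degrees(s.x[2]),res(s.x).round(1))
q=R.from_euler('z',s.x[2]);L=np.array([*s.x[:2],0])
print('pad lane',(q.inv().apply(gp(c,k((189,222)),.033)-L)*1e3).round(1))
# held vial: bottom silhouettes centre line end
a=gp(c,k((563,195)),.2148);print('vial end centre lane',(q.inv().apply(a-L)*1e3).round(1), a)
T=q.apply([-.085,0,0])+L; print(T)
for z in (.1,.047): rel([*T[:2],z],np.degrees(s.x[2])+270)
E
```

```text
lane [ 0.4954 -0.0453] -102.72598689164077 [ 0.2 -0.1 -0.   0.3 -0.2 -0.3 -0.7  0.3 -0.2  0.1  0.9 -0.4]
pad lane [50.4 -0.  33. ]
vial end centre lane [-79.5 -43.  214.8] [0.47096432 0.04174782 0.2148    ]
[0.51415894 0.03763099 0.        ]
at [0.5157 0.0339 0.2318] [ 1.800e+02 -5.000e-02  1.672e+02] t 6.55 w 0.4
shift cm [ 0.22  0.33 13.18] rotvec [ 0.   -0.05 -0.07]
at [0.5157 0.0339 0.2318] [ 1.800e+02 -5.000e-02  1.672e+02] t 6.55 w 0.4
shift cm [ 0.21  0.33 18.48] rotvec [ 0.   -0.05 -0.07]
```

drive_tool(increments=[[[0.1,0.2,1,0,0,0,0],[0.2,0.33,4,0,0,0,0],[0.2,0.33,7,0,0,0,0],[0.2,0.33,10,0,0,0,0],[0.2,0.33,13,0,0,0,0],[0.2,0.33,15,0,0,0,0],[0.2,0.33,16.5,0,0,0,0],[0.2,0.33,17.3,0,0,0,0],[0.2,0.33,17.8,0,0,0,0],[0.2,0.33,17.8,0,0,0,0]]])

```text
clock: 7.55
eef_pos: [0.5144, 0.0375, 0.0539]
eef_rot: [180.0, -0.0, 167.2]
wrist_force: [-0.3, 0.5, -1.3]
width: 0.396
finger_force: 59.9
```

drive_tool(increments=[[[0,0,0.1,0,0,0,0],[0,0,0.2,0,0,0,0],[0,0,0.3,0,0,0,0],[0,0,0.35,0,0,0,0],[0,0,0.4,0,0,0,0],[0,0,0.45,0,0,0,0],[0,0,0.5,0,0,0,0],[0,0,0.5,0,0,0,0],[0,0,0.5,0,0,0,0],[0,0,0.5,0,0,0,0]]])

```text
clock: 8.55
eef_pos: [0.5147, 0.0368, 0.0493]
eef_rot: [180.0, 0.0, 167.1]
wrist_force: [0.3, -0.3, -0.6]
width: 0.401
finger_force: 59.9
```

drive_tool(increments=[[[0,0,0.05,0,0,0,0],[0,0,0.08,0,0,0,0],[0,0,0.1,0,0,0,0],[0,0,0.12,0,0,0,0],[0,0,0.14,0,0,0,0],[0,0,0.16,0,0,0,0],[0,0,0.18,0,0,0,0],[0,0,0.2,0,0,0,0],[0,0,0.2,0,0,0,0],[0,0,0.2,0,0,0,0]]])

```text
clock: 9.55
eef_pos: [0.5147, 0.0368, 0.0479]
eef_rot: [180.0, -0.0, 167.1]
wrist_force: [-1.8, -0.7, 8.5]
width: 0.397
finger_force: 60.7
```

drive_tool(increments=[[[0,0,-0.05,0,0,0,0],[0,0,-0.05,0,0,0,0.45],[0,0,-0.05,0,0,0,0.5],[0,0,-0.05,0,0,0,0.55],[0,0,-0.05,0,0,0,0.65],[0,0,-0.05,0,0,0,0.8],[0,0,-0.05,0,0,0,0.95],[0,0,-0.05,0,0,0,1],[0,0,-0.05,0,0,0,1],[0,0,-0.05,0,0,0,1]]])

```text
clock: 10.55
eef_pos: [0.5146, 0.0368, 0.0478]
eef_rot: [-180.0, -0.0, 167.2]
wrist_force: [0.2, 1.0, -1.0]
width: 0.998
finger_force: 0.0
```

drive_tool(increments=[[[0,0,-0.5,0,0,0,1],[0,0,-1.5,0,0,0,1],[0,0,-3,0,0,0,1],[0,0,-5,0,0,0,1],[0,0,-7,0,0,0,1],[0,0,-9,0,0,0,1],[0,0,-11,0,0,0,1],[0,0,-12,0,0,0,1],[0,0,-12.5,0,0,0,1],[0,0,-12.5,0,0,0,1]]])

```text
clock: 11.55
eef_pos: [0.5148, 0.0369, 0.1732]
eef_rot: [180.0, 0.0, 167.2]
wrist_force: [-0.8, -0.4, -0.1]
width: 0.997
finger_force: 0.0
```

```bash
python3 - <<'E'
from h import *
c=shot('wrist','w3.png')
q=R.from_euler('z',-102.726,degrees=True);L=np.array([.4954,-.0453,0])
print(c['position'])
for r in regions_of('wrist','vial'):
    v,u=np.nonzero(r['pixels']); print(r['p'],r['uv'],(q.inv().apply(gp(c,r['uv'],.034)-L)*1e3).round(1),cv2.minAreaRect(np.c_[u,v].astype(np.float32)))
P=q.apply([-.125,0,0])+L
rel([*P[:2],.17],77.27)
E
```

```text
[0.44516179 0.05224189 0.29185915]
0.77 [475.0, 105.2] [-225.5  -76.9   34. ] ((478.2002868652344, 105.47023010253906), (49.449859619140625, 144.6160888671875), 40.36453628540039)
0.58 [284.2, 202.5] [-85.7  -3.5  34. ] ((281.5260009765625, 205.0203399658203), (118.10712432861328, 46.10063934326172), 89.40933990478516)
at [0.5142 0.0367 0.1722] [-1.7997e+02 -6.0000e-02  1.6715e+02] t 11.65 w 1.001
shift cm [0.03 4.08 0.21] rotvec [-7.000e-02 -3.000e-02  8.988e+01]
```

View pics/w3.png

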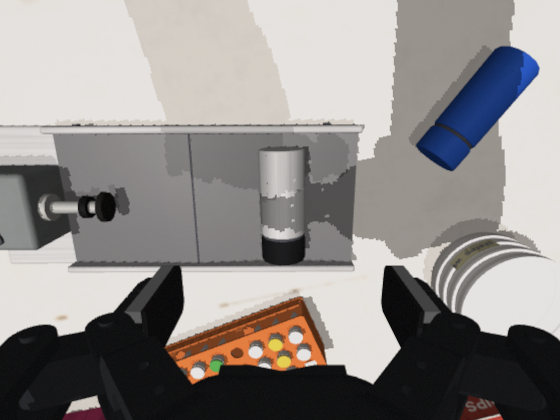

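The wrist view shows the vial lying square in the trough, at about (283,205), with the jaws clear. Next I turn the tool 90° behind it to push with two finger sides.

drive_tool(increments=[[[0,1,0,0,0,8,0.45],[0,2,0,0,0,16,0.45],[0,3,0,0,0,24,0.45],[0,4,0,0,0,32,0.45],[0,4.1,0,0,0,40,0.45],[0,4.1,0,0,0,48,0.45],[0,4.1,0,0,0,56,0.45],[0,4.1,0,0,0,64,0.45],[0,4.1,0,0,0,72,0.45],[0,4.1,0,0,0,80,0.45]]])

```text
clock: 12.65
eef_pos: [0.5232, 0.0766, 0.1718]
eef_rot: [-179.9, 0.1, 86.8]
wrist_force: [0.0, 0.2, -0.7]
width: 0.459
finger_force: 0.0
```

drive_tool(increments=[[[0,0,0,0,0,5,0.45],[0,0,0,0,0,9.9,0.45],[0,0,0,0,0,9.9,0.45],[0,0,0,0,0,9.9,0.45],[0,0,0,0,0,9.9,0.45],[0,0,0,0,0,9.9,0.45],[0,0,0,0,0,9.9,0.45],[0,0,0,0,0,9.9,0.45],[0,0,0,0,0,9.9,0.45],[0,0,0,0,0,9.9,0.45]]])

```text
clock: 13.65
eef_pos: [0.5238, 0.0768, 0.1728]
eef_rot: [180.0, -0.0, 77.3]
wrist_force: [0.0, -0.3, -0.9]
width: 0.442
finger_force: 0.0
```

```bash
python3 - <<'E'
from h import *
c=shot('wrist','w4.png')
q=R.from_euler('z',-102.726,degrees=True);L=np.array([.4954,-.0453,0])
for r in regions_of('wrist','vial'):
    v,u=np.nonzero(r['pixels']); print(r['p'],r['uv'],(q.inv().apply(gp(c,r['uv'],.034)-L)*1e3).round(1),cv2.minAreaRect(np.c_[u,v].astype(np.float32)))
P=q.apply([-.125,0,0])+L
rel([*P[:2],.048],77.27)
E
```

```text
0.75 [286.6, 252.7] [-85.   3.  34.] ((282.5782775878906, 252.3351287841797), (43.378719329833984, 113.11930084228516), 88.83085632324219)
0.56 [183.1, 55.2] [-235.   -70.5   34. ] ((180.83197021484375, 57.41383361816406), (144.82366943359375, 51.23048400878906), 37.45058059692383)
at [0.5238 0.0768 0.1728] [180.    -0.    77.25] t 13.75 w 0.454
shift cm [-0.03 -0.08 12.48] rotvec [ 0.   -0.   -0.02]
```

View pics/w4.png

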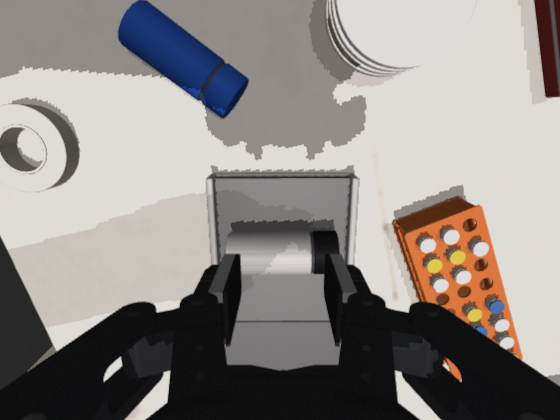

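The wrist view shows the vial centred and square in the lane, columns 226–340 at row 252, with the fingers part open behind it.

drive_tool(increments=[[[0,-0.1,1,0,0,0,0.45],[0,-0.1,3,0,0,0,0.45],[0,-0.1,5,0,0,0,0.45],[0,-0.1,7,0,0,0,0.45],[0,-0.1,9,0,0,0,0.45],[0,-0.1,10.5,0,0,0,0.45],[0,-0.1,11.5,0,0,0,0.45],[0,-0.1,12.2,0,0,0,0.45],[0,-0.1,12.5,0,0,0,0.45],[0,-0.1,12.5,0,0,0,0.45]]])

```text
clock: 14.75
eef_pos: [0.5229, 0.077, 0.0478]
eef_rot: [180.0, -0.0, 77.2]
wrist_force: [0.5, 0.2, -0.8]
width: 0.451
finger_force: 0.0
```

drive_tool(increments=[[[-0.2,0,0,0,0,0,0.45],[-0.5,0,0,0,0,0,0.45],[-0.8,0,0,0,0,0,0.45],[-1.0,0,0,0,0,0,0.45],[-1.3,0,0,0,0,0,0.45],[-1.6,0,0,0,0,0,0.45],[-1.9,0,0,0,0,0,0.45],[-2.2,0,0,0,0,0,0.45],[-2.5,0,0,0,0,0,0.45],[-2.8,0,0,0,0,0,0.45]]])

```text
clock: 15.75
eef_pos: [0.5165, 0.0494, 0.0478]
eef_rot: [-180.0, -0.0, 77.3]
wrist_force: [-0.0, 0.1, 0.4]
width: 0.451
finger_force: 0.2
```

```bash
python3 - <<'E'
from h import *
c=shot('wrist')
s=read_state()
q=R.from_euler('z',-102.726,degrees=True);L=np.array([.4954,-.0453,0])
print((q.inv().apply(s['eef_pos']-L)*1e3).round(1),q.inv().apply(s['wrist_force']).round(2))
for r in regions_of('wrist','vial'):
    v,u=np.nonzero(r['pixels']); print(r['p'],r['uv'],(q.inv().apply(gp(c,r['uv'],.034)-L)*1e3).round(1))
E
```

```text
[-96.4  -0.3  47.8] [-0.56  0.15 -0.44]
0.96 [286.0, 335.2] [-69.2   0.2  34. ]
0.84 [167.3, 14.8] [-200.3  -42.    34. ]
```

drive_tool(increments=[[[-0.3,0,0,0,0,0,0.45],[-0.6,0,0,0,0,0,0.45],[-0.9,0,0,0,0,0,0.45],[-1.2,0,0,0,0,0,0.45],[-1.5,0,0,0,0,0,0.45],[-1.8,0,0,0,0,0,0.45],[-2.1,0,0,0,0,0,0.45],[-2.4,0,0,0,0,0,0.45],[-2.7,0,0,0,0,0,0.45],[-3.0,0,0,0,0,0,0.45]]])

```text
clock: 16.85
eef_pos: [0.5099, 0.0202, 0.0478]
eef_rot: [-180.0, -0.0, 77.3]
wrist_force: [0.0, 0.4, -0.9]
width: 0.453
finger_force: 0.2
```

drive_tool(increments=[[[-0.3,0,0,0,0,0,0.45],[-0.6,0,0,0,0,0,0.45],[-0.9,0,0,0,0,0,0.45],[-1.2,0,0,0,0,0,0.45],[-1.5,0,0,0,0,0,0.45],[-1.7,0,0,0,0,0,0.45],[-1.9,0,0,0,0,0,0.45],[-2.1,0,0,0,0,0,0.45],[-2.3,0,0,0,0,0,0.45],[-2.5,0,0,0,0,0,0.45]]])

```text
clock: 17.85
eef_pos: [0.5045, -0.0041, 0.0478]
eef_rot: [-180.0, -0.0, 77.3]
wrist_force: [0.7, 0.6, 0.5]
width: 0.451
finger_force: 0.2
```

drive_tool(increments=[[[-0.2,0,0,0,0,0,0.45],[-0.4,0,0,0,0,0,0.45],[-0.6,0,0,0,0,0,0.45],[-0.8,0,0,0,0,0,0.45],[-1,0,0,0,0,0,0.45],[-1.2,0,0,0,0,0,0.45],[-1.4,0,0,0,0,0,0.45],[-1.6,0,0,0,0,0,0.45],[-1.8,0,0,0,0,0,0.45],[-2,0,0,0,0,0,0.45]]])

```text
clock: 18.85
eef_pos: [0.5, -0.0236, 0.0478]
eef_rot: [-180.0, -0.0, 77.3]
wrist_force: [0.5, 0.3, -0.9]
width: 0.448
finger_force: 0.0
```

```bash
cat > st.py <<'E'
from h import *
import sys
q=R.from_euler('z',-102.726,degrees=True);L=np.array([.4954,-.0453,0])
for n in ['wrist']+sys.argv[1:]:
  c=shot(n)
  for r in regions_of(n,'vial'):
    p=(q.inv().apply(gp(c,r['uv'],.034)-L)*1e3)
    if abs(p[1])<40: print(n,round(r['p'],2),r['uv'],p.round(1))
s=read_state(); F=[]
print(s['clock'],(q.inv().apply(s['eef_pos']-L)*1e3).round(1),q.inv().apply(s['wrist_force']).round(2))
E
python3 st.py side
```

```text
side 0.84 [296.8, 274.0] [13.2  2.1 34. ]
side 0.16 [295.8, 295.6] [93.9 -1.4 34. ]
19.05 [-22.3  -0.3  47.8] [ 1.21 -0.35  0.36]
```

drive_tool(increments=[[[-0.2,0,0,0,0,0,0.45],[-0.4,0,0,0,0,0,0.45],[-0.6,0,0,0,0,0,0.45],[-0.8,0,0,0,0,0,0.45],[-1,0,0,0,0,0,0.45],[-1.2,0,0,0,0,0,0.45],[-1.4,0,0,0,0,0,0.45],[-1.6,0,0,0,0,0,0.45],[-1.7,0,0,0,0,0,0.45],[-1.8,0,0,0,0,0,0.45]]])

```text
clock: 20.05
eef_pos: [0.4961, -0.0411, 0.0478]
eef_rot: [180.0, -0.0, 77.3]
wrist_force: [0.0, -0.1, 0.2]
width: 0.453
finger_force: 0.0
```

```bash
cat > st.py <<'E'
from h import *
q=R.from_euler('z',-102.726,degrees=True);L=np.array([.4954,-.0453,0])
F=[];X=[]
for i in range(6):
  c=capture('side'); s=read_state(); F.append(q.inv().apply(s['wrist_force'])); X.append(q.inv().apply(s['eef_pos']-L)*1e3)
print(s['clock'],np.mean(X,0).round(2),np.mean(F,0).round(2),np.std(F,0).round(2),s['finger_force'])
for r in regions_of('side','vial'):
    p=(q.inv().apply(gp(c,r['uv'],.034)-L)*1e3)
    if abs(p[1])<40: print(round(r['p'],2),r['uv'],p.round(1))
cv2.imwrite('pics/s_%d.png'%(s['clock']*100),cv2.resize(c['frame'][220:330,240:360,::-1],None,fx=5,fy=5,interpolation=cv2.INTER_CUBIC))
E
python3 st.py; ls pics
```

```text
20.35 [-4.28 -0.28 47.79] [-0.26  0.29 -0.03] [0.37 0.22 0.34] 0.0
0.52 [298.0, 282.6] [45.8  5.9 34. ]
s_2035.png
scene0.png
side0.png
side_crop.png
w1.png
w2.png
w2c.png
w3.png
w4.png
wrist0.png
```

drive_tool(increments=[[[-0.1,0,0,0,0,0,0.45],[-0.2,0,0,0,0,0,0.45],[-0.3,0,0,0,0,0,0.45],[-0.4,0,0,0,0,0,0.45],[-0.5,0,0,0,0,0,0.45],[-0.6,0,0,0,0,0,0.45],[-0.65,0,0,0,0,0,0.45],[-0.7,0,0,0,0,0,0.45],[-0.75,0,0,0,0,0,0.45],[-0.8,0,0,0,0,0,0.45]]])

```text
clock: 21.4
eef_pos: [0.4943, -0.0488, 0.0478]
eef_rot: [-180.0, -0.0, 77.3]
wrist_force: [-0.6, -0.9, -0.2]
width: 0.452
finger_force: 0.0
```

```bash
python3 st.py
```

```text
21.7 [ 3.7  -0.29 47.79] [-0.03  0.04 -0.12] [0.58 0.88 0.34] 0.0
0.6 [298.8, 281.1] [40.2  8.6 34. ]
```

drive_tool(increments=[[[-0.05,0,0,0,0,0,0.45],[-0.1,0,0,0,0,0,0.45],[-0.15,0,0,0,0,0,0.45],[-0.2,0,0,0,0,0,0.45],[-0.22,0,0,0,0,0,0.45],[-0.24,0,0,0,0,0,0.45],[-0.26,0,0,0,0,0,0.45],[-0.28,0,0,0,0,0,0.45],[-0.3,0,0,0,0,0,0.45],[-0.3,0,0,0,0,0,0.45]]])

```text
clock: 22.75
eef_pos: [0.4937, -0.0517, 0.0478]
eef_rot: [180.0, -0.0, 77.3]
wrist_force: [0.1, 0.1, 1.0]
width: 0.442
finger_force: 0.2
```

```bash
python3 st.py
```

```text
23.05 [ 6.6  -0.28 47.81] [-0.04  0.18  0.38] [0.44 0.37 0.48] 0.2784441411495209
0.56 [298.3, 281.1] [40.2  6.9 34. ]
```

View pics/s_2170.png

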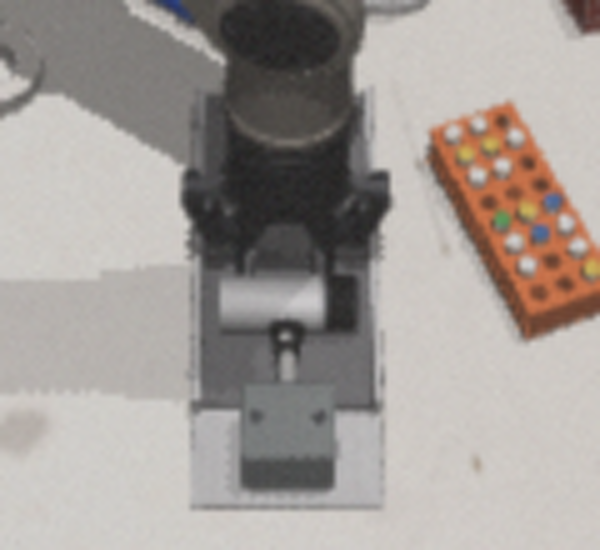

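The side view shows the vial lying square at the pad (290,300), with the fingers just behind it.

drive_tool(increments=[[[-0.04,0,0,0,0,0,0.45],[-0.08,0,0,0,0,0,0.45],[-0.12,0,0,0,0,0,0.45],[-0.16,0,0,0,0,0,0.45],[-0.2,0,0,0,0,0,0.45],[-0.2,0,0,0,0,0,0.45],[-0.2,0,0,0,0,0,0.45],[-0.2,0,0,0,0,0,0.45],[-0.2,0,0,0,0,0,0.45],[-0.2,0,0,0,0,0,0.45]]])

```text
clock: 24.1
eef_pos: [0.4933, -0.0536, 0.0478]
eef_rot: [180.0, -0.0, 77.3]
wrist_force: [0.7, 2.2, 0.1]
width: 0.45
finger_force: 1.3
```

```bash
python3 st.py
```

```text
24.4 [ 8.64 -0.19 47.81] [-2.68  0.95  0.11] [0.44 0.47 0.23] 1.3679939042776823
0.56 [297.7, 301.5] [115.1   4.6  34. ]
0.53 [297.8, 279.8] [35.3  5.3 34. ]
```

drive_tool(increments=[[[-0.05,0,0,0,0,0,0.45],[-0.1,0,0,0,0,0,0.45],[-0.15,0,0,0,0,0,0.45],[-0.15,0,0,0,0,0,0.45],[-0.15,0,0,0,0,0,0.45],[-0.15,0,0,0,0,0,0.45],[-0.15,0,0,0,0,0,0.45],[-0.15,0,0,0,0,0,0.45],[-0.15,0,0,0,0,0,0.45],[-0.15,0,0,0,0,0,0.45]]])

```text
clock: 25.45
eef_pos: [0.4929, -0.0552, 0.0478]
eef_rot: [180.0, -0.0, 77.3]
wrist_force: [2.7, 3.9, -0.8]
width: 0.449
finger_force: 2.1
```

```bash
python3 st.py
```

```text
25.75 [10.16 -0.26 47.79] [-4.49  1.43 -0.84] [0.61 0.64 0.2 ] 2.141218325123191
0.5 [296.1, 282.2] [44.4 -0.3 34. ]
```

drive_tool(increments=[[[0.02,0,0,0,0,0,0.45],[0.04,0,0,0,0,0,0.45],[0.06,0,0,0,0,0,0.45],[0.08,0,0,0,0,0,0.45],[0.1,0,0,0,0,0,0.45],[0.12,0,0,0,0,0,0.45],[0.14,0,0,0,0,0,0.45],[0.16,0,0,0,0,0,0.45],[0.18,0,0,0,0,0,0.45],[0.2,0,0,0,0,0,0.45]]])

```text
clock: 26.8
eef_pos: [0.493, -0.0534, 0.0477]
eef_rot: [-180.0, 0.0, 77.2]
wrist_force: [1.8, 0.6, 0.1]
width: 0.455
finger_force: 0.6
```

drive_tool(increments=[[[0.02,0,0,0,0,0,0.45],[0.04,0,0,0,0,0,0.45],[0.06,0,0,0,0,0,0.45],[0.08,0,0,0,0,0,0.45],[0.1,0,0,0,0,0,0.45],[0.12,0,0,0,0,0,0.45],[0.14,0,0,0,0,0,0.45],[0.16,0,0,0,0,0,0.45],[0.18,0,0,0,0,0,0.45],[0.2,0,0,0,0,0,0.45]]])

```text
clock: 27.8
eef_pos: [0.4938, -0.0513, 0.0478]
eef_rot: [-180.0, 0.0, 77.3]
wrist_force: [-0.4, 0.3, 0.7]
width: 0.45
finger_force: 0.0
```

drive_tool(increments=[[[0.02,0,0,0,0,0,0.45],[0.05,0,0,0,0,0,0.45],[0.08,0,0,0,0,0,0.45],[0.12,0,0,0,0,0,0.45],[0.18,0,0,0,0,0,0.45],[0.25,0,0,0,0,0,0.45],[0.4,0,0,0,0,0,0.45],[0.6,0,0,0,0,0,0.45],[0.9,0,0,0,0,0,0.45],[1.3,0,0,0,0,0,0.45]]])

```text
clock: 28.8
eef_pos: [0.4967, -0.0384, 0.0478]
eef_rot: [-180.0, -0.0, 77.2]
wrist_force: [0.4, -1.0, -0.5]
width: 0.451
finger_force: 0.0
```

drive_tool(increments=[[[0.5,0,0,0,0,0,0.45],[1,0,0,0,0,0,0.45],[1.5,0,0,0,0,0,0.45],[2,0,-0.5,0,0,0,0.45],[2.5,0,-1.5,0,0,0,0.45],[3,0,-3,0,0,0,0.45],[3.5,0,-5,0,0,0,0.45],[4,0,-7,0,0,0,0.45],[4,0,-8.5,0,0,0,0.45],[4,0,-9,0,0,0,0.45]]])

```text
clock: 29.8
eef_pos: [0.5065, 0.0008, 0.1399]
eef_rot: [179.8, -0.1, 77.3]
wrist_force: [-0.1, -0.5, 0.2]
width: 0.449
finger_force: 0.0
```

```bash
python3 st.py; ls -t pics|head -1; cp pics/$(ls -t pics|head -1) pics/final.png
```

```text
30.1 [-46.9   -0.29 138.04] [-0.19 -0.14 -0.14] [0.6  0.6  0.66] 0.0
0.75 [296.5, 278.5] [30.4  1.1 34. ]
s_3010.png
```

View pics/final.png

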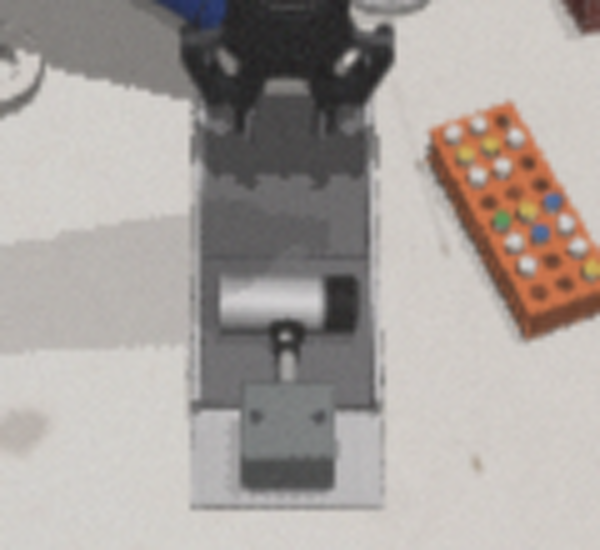

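The final side view shows the vial square against the pad at (290,303) and the gripper clear of it.

```bash
python3 -c "
from rig import *
print(finish_job())"
```

```text
the job is handed in; nothing more can be done
None
```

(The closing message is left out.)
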